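# Load a sample carrier and clamp it down

## Task

Take the black sample carrier with the blue nose out of the steel storage rack and slide it, blue nose first, fully home against the white end stop in the lane of the clamp station, standing it upright on the bench on the way, out of your grip, to take it again by its other end. Then push the red toggle clamp handle down past its dead point so that the rubber pad holds the carrier. Leave the orange-nosed carrier, the bottle, the jar, the beaker and the green box where they are.

Things in the scene. Friction and masses are not known exactly. Their poses are not given: they have to be found in the camera images.
- carrier_mid (a point): Centre (half-way up) of the carrier to load: a black bar 170 mm long (x), 30 wide (y), 44 high (z), 150 to 300 g, blue cap on its nose (+x end), white cap on its tail (-x end), dark wells on top. It starts upright in a rack lane with its nose sticking 70 mm out; its other 100 mm stand between lane walls, where fingers cannot reach its sides.
- carrier_nose (a point): Middle of the nose face of the carrier (85 mm from its centre along +x, half-way up).
- other_mid (a point): Centre of the other carrier, of the same size and shape, with an orange nose; it stands in the other lane of the rack and must stay there.
- rack: Fixed steel rack, origin under its middle. Two lanes along its x axis, centred at y = -45 and +45 mm; which one holds the blue-nosed carrier varies. Each is 34 mm wide inside, walls 4 mm thick, from x = -50 mm (back wall) to x = +50 mm (open mouth); lane floor 8 mm, wall tops 51 mm above the bench. Carriers come out towards the rack's +x.
- lane_mouth (a point): Mouth of the lane of the clamp station (fixed aluminium plate 150 x 150 x 8 mm), on its centre line at floor level, 8 mm above the bench. x axis: along the lane towards the stop; y axis: across it, towards the clamp. The lane is 34 mm wide inside, 100 mm long, walls 42 mm high, 5 mm thick; its flared entry and the plate reach about 25 mm out before the mouth.
- lane_stop (a point): The face of the white end stop, on the lane's centre line at floor level, 100 mm from the mouth, same axes. A carrier that is home stands on the lane floor with its nose on the stop and the last 70 mm of its tail sticking out of the mouth.
- clamp_pivot (a point): Hinge of the clamp handle on its fixed bracket, 115 mm above the bench, axes as the lane's: 55 mm in from the mouth along x, 68 mm beside the lane's centre line (+y side). The handle swings in the y-z plane about the x axis through this point; the clamp arm hinges 30 mm below it. The bracket measures 32 mm in x, 36 mm in y and is 126 mm high.
- clamp_grip (a point): Point in the middle of the red grip of the clamp handle, 85 mm from the hinge on the handle's centre line. The grip is 75 mm long (40 to 115 mm from the hinge), 24 mm wide (x) and 18 mm thick. The handle leans away from the lane (to +y).
- clamp_handle (a joint): Clamp handle angle: 0 is fully open (handle 1.2 rad above level), growing as it is pushed out and down; elevation = 1.2 - value. Starts at 0 and stays where it is left; moving it takes 1 to 2 N. Dead point 1.05; end of travel, clamped, 1.15 to 1.17 (almost level, 115 mm above the bench). On a carrier the last 0.3 before the dead point take up to 5 N at the grip; let go at 0.8 to 0.95 it springs back; past the dead point it goes on to the end and stays.
- clamp_pad: Rubber pad (22 mm in diameter, on a stiff spring) at the end of the clamp arm, on the lane side, 68 mm from the arm's hinge. Origin at that hinge, which lies 30 mm below the handle's. It goes down as the handle does and then presses on the flat middle of the carrier's top.
- bottle_center (a point): Amber bottle, 60 mm in diameter, 150 mm high (point at half height). Bystander.
- jar_center (a point): White jar with a blue lid, 56 mm in diameter, 75 mm high (point at half height). Bystander.
- beaker_mid (a point): Clear beaker, 68 mm in diameter, 85 mm high (point at half height). Bystander.
- tipbox_mid (a point): Green box, 120 x 85 x 60 mm (point at its centre). Bystander.

How it is judged:
On the way, in this order (a step that is already met when the one before it is completed fails the run):
1. the blue-nosed carrier is out of the rack and stands upright on the bench, let go by the fingers (height (world z) of carrier_mid below 0.027 m and angle between carrier_mid's own z axis and vertical below 0.15 rad and contact force between the fingers and carrier below 0.1 N), for 0.2 s.
2. the blue-nosed carrier stands fully home in the station's lane, nose on the stop, with the clamp still open (handle below 0.6) (x of carrier_nose in the frame of lane_stop between -0.005 and 0.004 m and horizontal distance between carrier_nose and lane_stop below 0.007 m and z of carrier_mid in the frame of lane_stop below 0.026 m and x of carrier_mid in the frame of lane_stop below -0.07 m and angle between carrier_mid's own z axis and vertical below 0.06 rad and value of joint clamp_handle below 0.6 rad), for 0.2 s.
3. the handle is past its dead point (above 1.09) with the carrier still home (x of carrier_nose in the frame of lane_stop between -0.005 and 0.004 m and horizontal distance between carrier_nose and lane_stop below 0.007 m and z of carrier_mid in the frame of lane_stop below 0.026 m and x of carrier_mid in the frame of lane_stop below -0.07 m and angle between carrier_mid's own z axis and vertical below 0.06 rad and value of joint clamp_handle above 1.09 rad), for 0.2 s.
At the end, for the whole second after the job is handed in: The blue-nosed carrier stands upright on the floor of the station's lane, nose first and within 5 mm of the end stop, at rest; the clamp handle stays past its dead point (joint above 1.09) and the pad presses on the carrier with more than 8 N; the robot has let go of everything (all of step 3 and contact force between clamp_pad and carrier above 8 N and linear speed of carrier below 0.01 m/s and angular speed of carrier below 0.1 rad/s); the robot touches nothing.
It fails at once if the orange-nosed carrier is moved by more than 20 mm (distance of other_mid from where it was at the start of the episode above 0.02 m).
It fails at once if the bottle is moved by more than 30 mm (distance of bottle_center from where it was at the start of the episode above 0.03 m).
It fails at once if the jar is moved by more than 30 mm (distance of jar_center from where it was at the start of the episode above 0.03 m).
It fails at once if the beaker is moved by more than 30 mm (distance of beaker_mid from where it was at the start of the episode above 0.03 m).
It fails at once if the green box is moved by more than 30 mm (distance of tipbox_mid from where it was at the start of the episode above 0.03 m).
It also fails if it takes over 67 s, if anything falls off the work surface, if the arm or the gripper's body presses on something with over 40 N, if the wrist force passes 120 N, or if a joint passes its speed limit or range.

## Robot

A 7-joint arm with a two-finger parallel gripper is mounted at the origin on the work surface. World frame = base frame: x ahead of the robot, y to its left, z up, the work surface at z = 0. Lengths are in m, angles in rad, forces in N, time in s.
With the tool pointing down it reaches from about 0.4 to 0.875 m from the base axis. Payload 6.5 kg.
Tool frame: the origin (TCP) lies midway between the tips of the shut fingers; the grasp point (between the pads) lies 19 mm behind it; z points along the fingers, y is the direction in which the jaws open and shut (so a half turn about z gives the same grasp; the last joint's range is limited). The gripper opens to 88 mm and grips with 3 to 60 N. Pads are 18 mm wide; open, the fingers measure 123 mm over their backs; the gripper's body (75 mm by 187 mm) begins 45 mm behind the grasp point.
Start: joints at [1.272, 0.536, -0.004, 1.538, 0.003, 1.067, -0.071], TCP at [0.15, -0.632, 0.239] pointing down, gripper open.
Joint ranges: [-2.7, 2.7], [-0.37, 2.16], [-1.27, 1.26], [0.24, 2.4], [-1.31, 4.45], [0.19, 1.91], [-2.76, 2.76]. Speed limits (rad/s): [2.39, 2.39, 3.14, 3.14, 3.14, 3.14, 3.14].

## Interface

Orientations are given as a unit quaternion [w, x, y, z].
In Python, from bench import telemetry, cams, order gives the robot as it stands.
- The arm moves only by the shell command python3 -m inch 'ROWS' [FORCE]. ROWS is JSON, a list of rows, each a list of 5 numbers: the finger opening in m, from 0 to 0.0881, then the shift along the tool's x, y, z in m, then the turn about the tool's z in degrees. A call has exactly 8 rows; each row is the pose to reach, as a shift and turn from the pose measured when the call began, along the tool's axes at that moment; what a row does not reach only later rows make up. A row lasts 1/10 s, in which the tool goes at most 50 mm and 8.59 degrees, less where a joint would pass 70% of its speed; a pose out of reach is approached as far as the arm can. A call with a gripper value outside its range is refused whole. The fingers move at their own pace and stop on an object; FORCE is the grip in N (left out, the last holds). Time passes only in rows, so rows that repeat a pose let the fingers close, or fill a call up. It gives the time, the measured TCP pose, the force and the opening at its end, in the units of the state.
- telemetry.state(): the state, without advancing time (a new reading comes with each control period).
- cams.camera(name): name is "side" or "top"; returns a dict with "color" (480x640x3 uint8, red, green, blue), "fx", "fy", "cx", "cy" (pixels), "position" and "attitude" of the camera in the world. Camera axes: x right, y down, z forward; pixel columns grow to the right and rows downward; lengths in m; the calibration is good to about 2 mm. A picture is of the moment at which its call begins. There is no depth.
- order.sign_off(): hands the job in, once; it reports no verdict.
The state is a dict: "time_s": time; "joints": joint angles; "joint_velocities": joint speeds; "tau": joint torques, N m; "eef_pos": TCP position; "tool_rot": TCP orientation; "wrist_force": force on the tool from outside, world axes, zero at the start; "torque": the same for the moment, N m; "finger_gap": finger opening in m.
Only numpy, scipy, OpenCV 4.12 (cv2) and the standard library are available. Lean on these libraries where they do the work, as an engineer would, in place of code of your own. Each camera call takes 0.05 s, during which the arm holds its last target.

## Working session

There is one attempt and no reset: what is moved stays moved. The work goes in short steps, Python scripts to look and compute and a shell command to move; the robot and the scene stay as the last step left them, time stands still between calls to the robot, and variables do not carry over. Pictures are saved under pics/ and viewed, and the job is handed in when it is done.

```bash
ls; mkdir -p pics; python3 - <<'E'
from bench import telemetry,cams
import cv2
s=telemetry.state();print(s)
for n in("top","side"):
    c=cams.camera(n);cv2.imwrite(f"pics/{n}0.png",c["color"][:,:,::-1]);print(n,{k:v for k,v in c.items() if k!="color"})
E
```

```text
pics
{'time_s': 0.0, 'joints': array([ 1.27178954,  0.53718729, -0.00441307,  1.53885295,  0.00263269,
        1.0673143 , -0.07122609]), 'joint_velocities': array([-9.34453084e-04, -3.60712367e-04, -1.30846107e-03,  2.61673522e-03,
        3.23300352e-04,  3.13385180e-04, -4.40402342e-06]), 'tau': array([ 1.10701018e-03, -5.70972168e+01,  9.91250016e-01, -2.51596874e+01,
       -5.62089030e-02,  1.78985606e-02,  1.67100811e-04]), 'eef_pos': array([ 0.14977798, -0.63187577,  0.23783352]), 'tool_rot': array([-8.58437238e-04,  9.93230086e-01,  1.16160340e-01, -1.86158497e-04]), 'wrist_force': array([0.17967349, 0.82897201, 0.38663273]), 'torque': array([0.00536396, 0.00567296, 0.0033924 ]), 'finger_gap': 0.08839426459822768}
top {'fx': 609.4141939825022, 'fy': 609.4141939825022, 'cx': 318.58241666199797, 'cy': 246.65273563935287, 'position': array([0.29743917, 0.01052369, 1.60661761]), 'attitude': array([-0.07366631,  0.70538654, -0.70091612,  0.07562868])}
side {'fx': 486.90192848170784, 'fy': 486.90192848170784, 'cx': 324.11173027632685, 'cy': 232.851862148715, 'position': array([-0.03867457,  0.62903443,  0.6994653 ]), 'attitude': array([ 0.18840008, -0.32660273,  0.81195681, -0.4456032 ])}
```

View pics/top0.png

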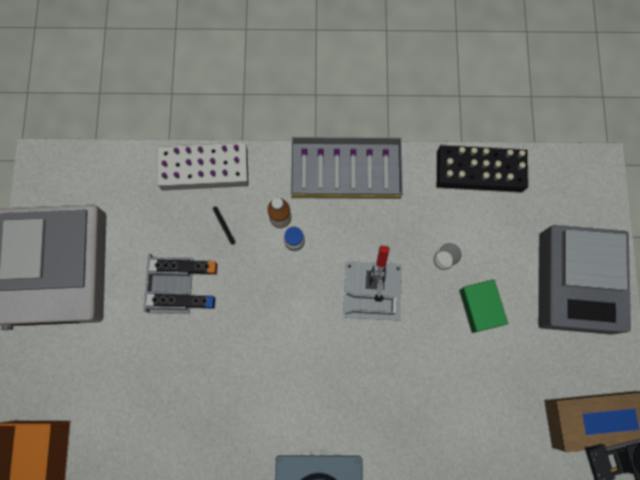

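View pics/side0.png

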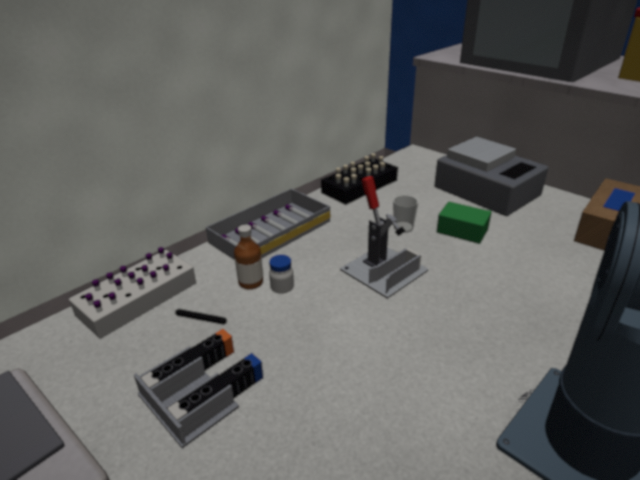

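```bash
cat > h.py <<'E'
import numpy as np,cv2
from scipy.spatial.transform import Rotation as R
from bench import telemetry,cams
def cam(n):
    c=cams.camera(n);c["R"]=R.from_quat(c["attitude"],scalar_first=True).as_matrix();return c
def proj(c,P):
    p=(np.atleast_2d(P)-c["position"])@c["R"];return p[:,:2]/p[:,2:]*[c["fx"],c["fy"]]+[c["cx"],c["cy"]]
def ray(c,u,v,z):
    d=c["R"]@[(u-c["cx"])/c["fx"],(v-c["cy"])/c["fy"],1];return c["position"]+d*(z-c["position"][2])/d[2]
def crop(img,x0,y0,w,h,k,name):
    o=cv2.resize(img[y0:y0+h,x0:x0+w,::-1],None,fx=k,fy=k,interpolation=cv2.INTER_CUBIC);
    for i in range(0,w,10): cv2.putText(o,str(x0+i),(i*k,8),0,.3,(0,0,255),1) if i%20==0 else 0; cv2.line(o,(i*k,10),(i*k,14),(0,0,255),1)
    for i in range(0,h,10): cv2.putText(o,str(y0+i),(0,i*k+4),0,.3,(0,0,255),1)
    cv2.imwrite("pics/"+name,o)
E
python3 - <<'E'
from h import *
t=cam("top");s=cam("side")
print(proj(t,[[.15,-.632,.239]]),ray(t,195,302,0.05),ray(t,372,291,0.01),ray(s,257,368,.03),ray(t,213,302,.03))
crop(t["color"],140,245,90,75,8,"t_rack.png");crop(t["color"],335,240,80,85,7,"t_st.png")
crop(s["color"],130,320,150,120,5,"s_rack.png");crop(s["color"],330,170,110,130,5,"s_st.png")
E
```

```text
[[615.44955557 449.63385305]] [0.4846337  0.32278402 0.05      ] [ 0.5215533  -0.13458948  0.01      ] [0.48216746 0.2822546  0.03      ] [0.48733794 0.28013852 0.03      ]
```

View pics/t_rack.png

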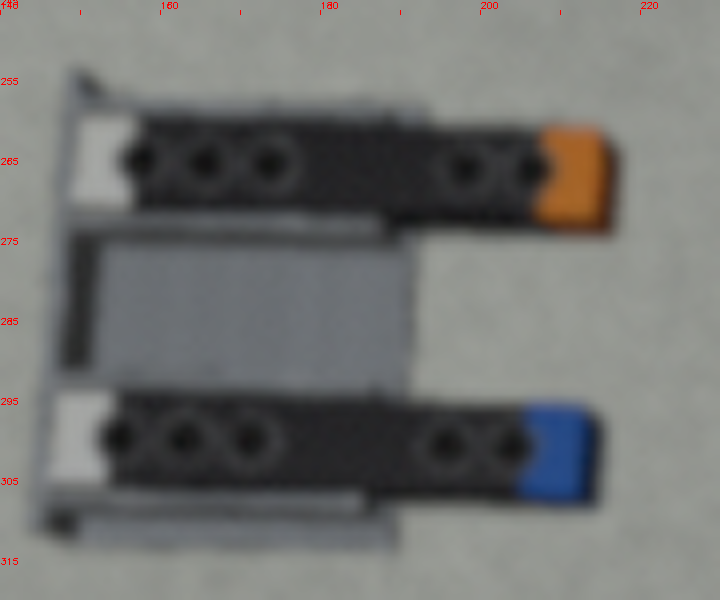

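View pics/t_st.png

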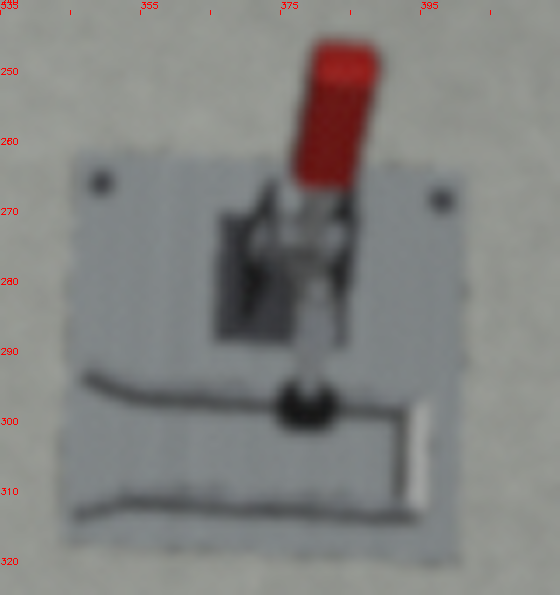

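View pics/s_rack.png

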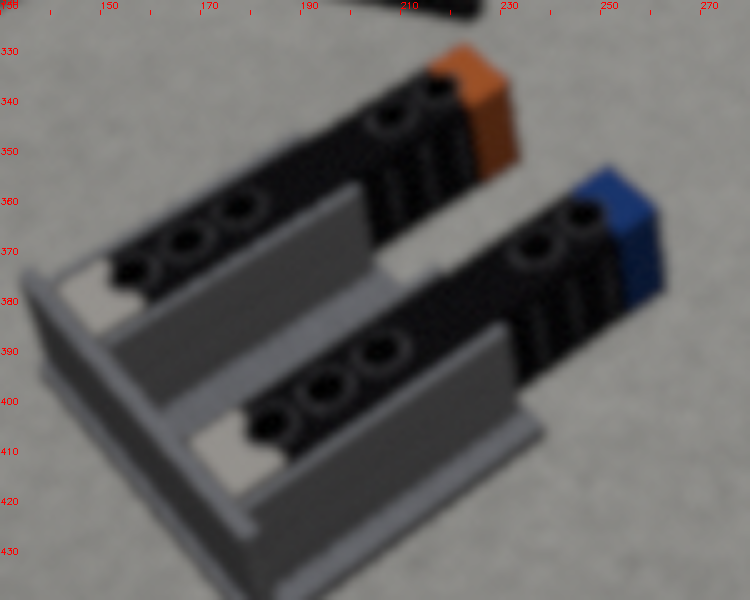

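View pics/s_st.png

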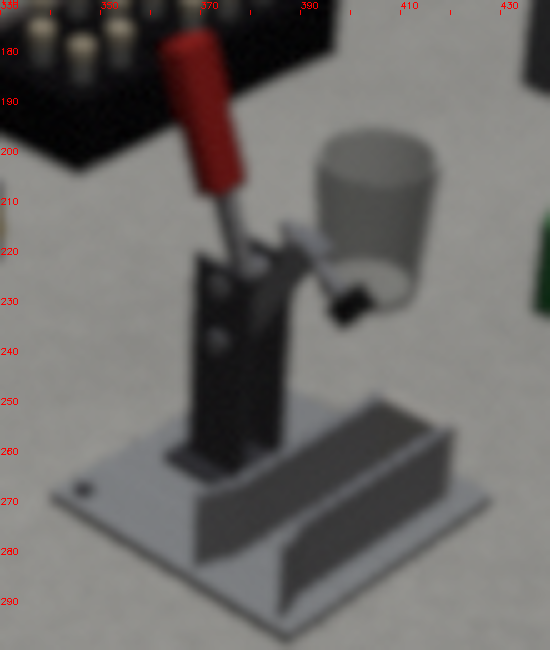

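```bash
cat > fit.py <<'E'
from h import *
from scipy.optimize import least_squares
t=cam("top");s=cam("side")
def px(x0,y0,k,p): return np.array([x0,y0])+(np.array(p)+.5)/k-.5
tr=lambda *p:(t,px(140,245,8,p)); ts=lambda *p:(t,px(335,240,7,p)); sr=lambda *p:(s,px(130,320,5,p)); ss=lambda *p:(s,px(330,170,5,p))
def run(F,extra,x0):
    def pts(p):
        c,sn=np.cos(p[2]),np.sin(p[2]);M=np.array([[c,-sn,0],[sn,c,0],[0,0,1]])
        return [(c_,o,M@np.array(f(p))+[p[0],p[1],0]) for (c_,o),f in F]
    res=lambda p:np.concatenate([(proj(c_,P)[0]-o) for c_,o,P in pts(p)])
    r=least_squares(res,x0,loss="soft_l1");print(np.round(r.x,4));print(np.round(res(r.x).reshape(-1,2),1).tolist());return r.x
L=lambda x,y,z:(lambda p:(x,y,z))
print("carrier")
run([(tr(587,405),L(.085,.015,.052)),(tr(580,500),L(.085,-.015,.052)),(tr(60,390),L(-.085,.015,.052)),(tr(50,482),L(-.085,-.015,.052)),
 (sr(610,165),L(.085,.015,.052)),(sr(660,208),L(.085,-.015,.052)),(sr(664,290),L(.085,-.015,.008)),(sr(190,435),L(-.085,.015,.052))],0,[.48,.36,-1.57])
print("station")
B=lambda x,y,z:(lambda p:(x,y+p[3],z))
W=lambda x,y:(lambda p:(x,y,.008+p[4]))
run([(ts(75,155),B(-.025,.075,.008)),(ts(465,165),B(.125,.075,.008)),(ts(458,565),B(.125,-.075,.008)),(ts(62,543),B(-.025,-.075,.008)),
 (ss(50,497),B(-.025,.075,.008)),(ss(287,638),B(-.025,-.075,.008)),(ss(492,500),B(.125,-.075,.008)),
 (ts(135,397),W(0,.0195)),(ts(125,503),W(0,-.0195)),(ts(400,412),W(.1,.0195)),(ts(410,518),W(.1,-.0195)),(ss(455,430),W(.106,-.022))],0,[.5,-.08,-1.57,.03,.042])
E
python3 fit.py
```

```text
carrier
[ 0.4892  0.362  -1.5973]
[[0.3, 0.1], [0.3, -0.1], [-0.1, -0.2], [0.1, -0.0], [-0.2, -0.6], [0.1, -0.4], [1.3, 0.4], [-1.6, 0.9]]
station
[ 0.4826 -0.0831 -1.6108  0.0423  0.0406]
[[-0.6, -0.3], [-0.2, 0.9], [-0.2, 0.1], [-0.9, 0.5], [-0.6, -1.0], [0.1, -0.4], [0.2, -1.2], [-0.2, 0.0], [0.7, 0.0], [0.9, -0.3], [-0.9, -0.3], [0.7, 0.2]]
```

```bash
cat > go.py <<'E'
# usage: go.py x y z yawdeg(tool x)  -> shift/turn
from h import *
import sys
s=telemetry.state();M=R.from_quat(s["tool_rot"],scalar_first=True).as_matrix()
x,y,z,yaw=map(float,sys.argv[1:5])
d=M.T@(np.array([x,y,z])-s["eef_pos"]);cy=np.degrees(np.arctan2(M[1,0],M[0,0]))
print("t",s["time_s"],"pos",s["eef_pos"].round(4),"yaw",cy.round(2),"tilt",np.degrees(np.arccos(-M[2,2])).round(2),"gap",round(s["finger_gap"],4),"F",s["wrist_force"].round(1),"J",s["joints"].round(2))
print("shift mm",(d*1000).round(1),"turn",round(-((yaw-cy+180)%360-180),2))
E
python3 go.py .45 -.40 .31 88.5
```

```text
t 0.3 pos [ 0.1499 -0.6323  0.2385] yaw 13.34 tilt 0.03 gap 0.088 F [-0.2 -0.   0.4] J [ 1.27  0.54 -0.    1.54  0.    1.07 -0.07]
shift mm [ 345.6 -156.8  -71.5] turn -75.16
```

```bash
python3 -m inch '[[0.07,0.03,-0.014,-0.02,0],[0.07,0.075,-0.034,-0.04,0],[0.07,0.12,-0.055,-0.06,0],[0.07,0.165,-0.075,-0.0715,0],[0.07,0.21,-0.095,-0.0715,0],[0.07,0.255,-0.116,-0.0715,0],[0.07,0.30,-0.136,-0.0715,0],[0.07,0.345,-0.157,-0.0715,0]]' 40; python3 go.py .56 -.05 .31 88.5
```

```text
time_s: 1.1
eef_pos: [0.447, -0.4015, 0.3102]
tool_rot: [-0.0, 0.993, 0.116, 0.0]
wrist_force: [0.5, -0.6, -0.2]
finger_gap: 0.07
t 1.1 pos [ 0.447  -0.4015  0.3102] yaw 13.33 tilt 0.01 gap 0.07 F [ 0.5 -0.6 -0.2] J [ 0.75  0.39 -0.13  1.59  0.05  1.17 -0.72]
shift mm [ 1.91e+02 -3.16e+02  3.00e-01] turn -75.17
```

```bash
python3 -m inch '[[0.07,0.023,-0.038,0,-8],[0.07,0.047,-0.078,0,-16],[0.07,0.071,-0.118,0,-24],[0.07,0.095,-0.158,0,-32],[0.07,0.119,-0.197,0,-40],[0.07,0.143,-0.237,0,-48],[0.07,0.167,-0.277,0,-56],[0.07,0.191,-0.316,0,-64]]'; python3 go.py .4879 .312 .20 88.48
```

```text
time_s: 1.9
eef_pos: [0.5602, -0.0482, 0.3105]
tool_rot: [0.0, 0.779, 0.627, 0.0]
wrist_force: [0.4, -0.1, -0.6]
finger_gap: 0.0698
t 1.9 pos [ 0.5602 -0.0482  0.3105] yaw 77.65 tilt 0.03 gap 0.0698 F [ 0.4 -0.1 -0.6] J [ 0.38  0.36 -0.48  1.67  0.18  1.16 -0.36]
shift mm [ 336.4 -147.7  110.5] turn -10.83
```

```bash
python3 go.py .4879 .312 .20 88.48
```

```text
t 1.9 pos [ 0.5602 -0.0482  0.3105] yaw 77.65 tilt 0.03 gap 0.0698 F [ 0.4 -0.1 -0.6] J [ 0.38  0.36 -0.48  1.67  0.18  1.16 -0.36]
shift mm [ 336.4 -147.7  110.5] turn -10.83
```

```bash
python3 -m inch '[[0.07,0.042,-0.018,0.0,-2],[0.07,0.084,-0.037,0.0,-4],[0.07,0.126,-0.055,0.01,-6],[0.07,0.168,-0.074,0.03,-8],[0.07,0.21,-0.092,0.05,-9],[0.07,0.252,-0.111,0.07,-10],[0.07,0.294,-0.129,0.09,-10.8],[0.07,0.336,-0.148,0.11,-10.8]]'; python3 go.py .4879 .312 .10 88.48
```

```text
time_s: 2.7
eef_pos: [0.4874, 0.3126, 0.1999]
tool_rot: [0.0, 0.717, 0.697, 0.0]
wrist_force: [0.0, 0.4, 0.3]
finger_gap: 0.0701
t 2.7 pos [0.4874 0.3126 0.1999] yaw 88.43 tilt 0.06 gap 0.0701 F [0.  0.4 0.3] J [-0.21  0.53 -0.59  1.74  0.35  0.98 -0.96]
shift mm [-0.6  0.4 99.9] turn -0.05
```

```bash
python3 -m inch '[[0.07,0,0,0.02,0],[0.07,0,0,0.05,0],[0.07,0,0,0.08,0],[0.07,0,0,0.1,0],[0.07,0,0,0.1,0],[0.07,0,0,0.1,0],[0.07,0,0,0.1,0],[0.07,0,0,0.1,0]]'; python3 go.py .4879 .312 .017 88.48; python3 - <<'E'
from h import *
t=cam("top");s=cam("side")
crop(t["color"],140,245,90,75,6,"t1.png");crop(s["color"],130,240,200,160,4,"s1.png")
E
```

```text
time_s: 3.5
eef_pos: [0.4883, 0.3131, 0.1013]
tool_rot: [0.001, 0.717, 0.697, 0.001]
wrist_force: [0.2, 0.1, 0.6]
finger_gap: 0.0701
t 3.5 pos [0.4883 0.3131 0.1013] yaw 88.42 tilt 0.18 gap 0.0701 F [0.2 0.1 0.6] J [-0.26  0.66 -0.52  1.8   0.45  0.8  -1.04]
shift mm [-1.2 -0.6 84.3] turn -0.06
```

View pics/s1.png

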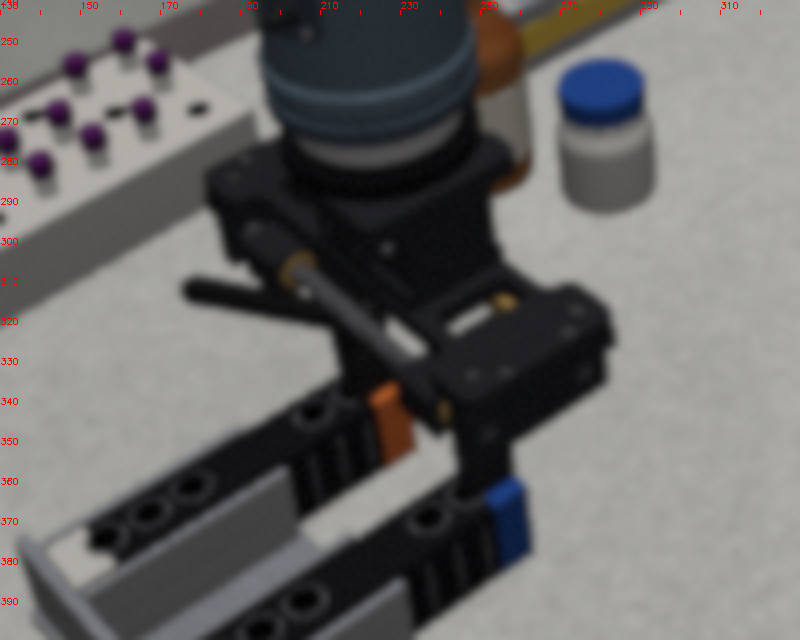

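View pics/t1.png

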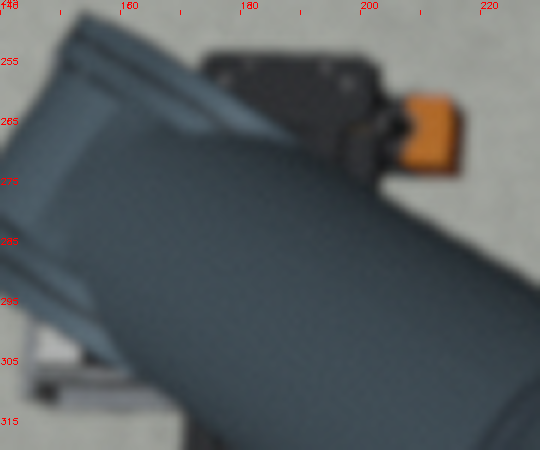

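```bash
python3 -m inch '[[0.07,-0.001,-0.0006,0.015,0],[0.07,-0.001,-0.0006,0.03,0],[0.07,-0.001,-0.0006,0.045,0],[0.07,-0.001,-0.0006,0.06,0],[0.07,-0.001,-0.0006,0.07,0],[0.07,-0.001,-0.0006,0.08,0],[0.07,-0.001,-0.0006,0.084,0],[0.07,-0.001,-0.0006,0.084,0]]'; python3 -m inch '[[0.05,0,0,0,0],[0.03,0,0,0,0],[0.02,0,0,0,0],[0.02,0,0,0,0],[0.02,0,0,0,0],[0.02,0,0,0,0],[0.02,0,0,0,0],[0.02,0,0,0,0]]' 40;python3 go.py .4846 .16 .019 88.48
```

```text
time_s: 4.4
eef_pos: [0.4873, 0.3119, 0.0163]
tool_rot: [0.001, 0.717, 0.697, 0.001]
wrist_force: [0.0, -0.1, 0.0]
finger_gap: 0.0698
time_s: 5.2
eef_pos: [0.4877, 0.3117, 0.0165]
tool_rot: [0.001, 0.717, 0.697, 0.001]
wrist_force: [1.8, -1.2, 2.2]
finger_gap: 0.0299
t 5.2 pos [0.4877 0.3117 0.0165] yaw 88.41 tilt 0.13 gap 0.0299 F [ 1.8 -1.2  2.2] J [-0.32  0.79 -0.45  1.82  0.53  0.65 -1.11]
shift mm [-151.7    1.1   -2.6] turn -0.07
```

```bash
python3 -m inch '[[0.02,0,0,-0.002,0],[0.02,-0.005,0,-0.002,0],[0.02,-0.015,0,-0.002,0],[0.02,-0.025,0,-0.002,0],[0.02,-0.035,0,-0.002,0],[0.02,-0.045,0,-0.002,0],[0.02,-0.055,0,-0.002,0],[0.02,-0.065,0,-0.002,0]]' 45;python3 go.py .4846 .16 .019 88.48
```

```text
time_s: 6.0
eef_pos: [0.4858, 0.2456, 0.0185]
tool_rot: [0.001, 0.717, 0.697, 0.001]
wrist_force: [0.6, 0.9, -2.6]
finger_gap: 0.0298
t 6.0 pos [0.4858 0.2456 0.0185] yaw 88.39 tilt 0.12 gap 0.0298 F [ 0.6  0.9 -2.6] J [-0.21  0.74 -0.45  1.91  0.54  0.6  -1.04]
shift mm [-85.6   1.2  -0.5] turn -0.09
```

```bash
python3 -m inch '[[0.02,-0.01,0,0,0],[0.02,-0.022,0,0,0],[0.02,-0.035,0,0,0],[0.02,-0.048,0,0,0],[0.02,-0.061,0,0,0],[0.02,-0.075,0,0,0],[0.02,-0.086,0,0,0],[0.02,-0.086,0,0,0]]';python3 go.py .4846 .16 .0095 88.48;python3 - <<'E'
from h import *
s=cam("side")
crop(s["color"],180,240,200,160,4,"s2.png")
E
```

```text
time_s: 6.8
eef_pos: [0.4834, 0.1571, 0.0183]
tool_rot: [0.001, 0.718, 0.696, -0.0]
wrist_force: [0.5, -0.2, -2.7]
finger_gap: 0.0291
t 6.8 pos [0.4834 0.1571 0.0183] yaw 88.24 tilt 0.14 gap 0.0291 F [ 0.5 -0.2 -2.7] J [-0.06  0.71 -0.44  2.    0.56  0.55 -0.93]
shift mm [2.9 1.1 8.8] turn -0.24
```

View pics/s2.png

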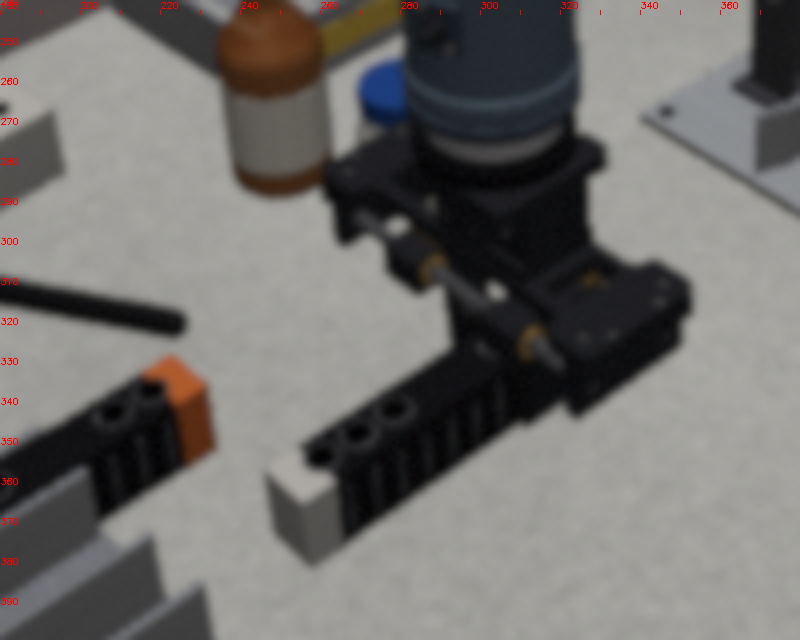

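```bash
python3 -m inch '[[0.02,0,0,0.003,0],[0.02,0,0,0.006,0],[0.02,0,0,0.009,0],[0.02,0,0,0.0098,0],[0.02,0,0,0.0098,0],[0.02,0,0,0.0098,0],[0.035,0,0,0.0098,0],[0.07,0,0,0.0098,0]]';python3 -m inch '[[0.07,0,0,0,0],[0.07,0,0,0,0],[0.07,0,0,0,0],[0.07,0,0,-0.02,0],[0.07,0,0,-0.05,0],[0.07,0,0,-0.08,0],[0.07,0,0,-0.10,0],[0.07,0,0,-0.1,0]]';python3 go.py .4846 .27 .10 88.48;python3 - <<'E'
from h import *
s=cam("side");t=cam("top")
crop(s["color"],180,240,200,160,4,"s3.png")
crop(t["color"],180,255,100,75,8,"t3.png")
E
```

```text
time_s: 7.65
eef_pos: [0.4839, 0.1588, 0.0089]
tool_rot: [0.001, 0.718, 0.697, 0.001]
wrist_force: [0.4, -0.6, 0.3]
finger_gap: 0.0412
time_s: 8.45
eef_pos: [0.4854, 0.1595, 0.1113]
tool_rot: [0.002, 0.718, 0.696, 0.003]
wrist_force: [-0.1, -0.1, 0.0]
finger_gap: 0.0701
t 8.45 pos [0.4854 0.1595 0.1113] yaw 88.29 tilt 0.43 gap 0.0701 F [-0.1 -0.1  0. ] J [ 0.04  0.55 -0.56  1.98  0.44  0.72 -0.82]
shift mm [110.4  -4.2  11.4] turn -0.19
```

View pics/s3.png

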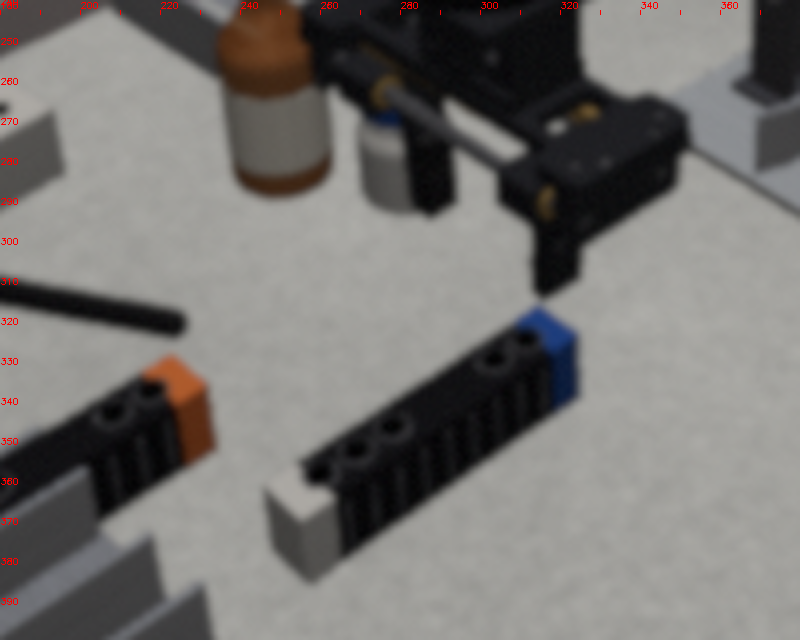

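View pics/t3.png

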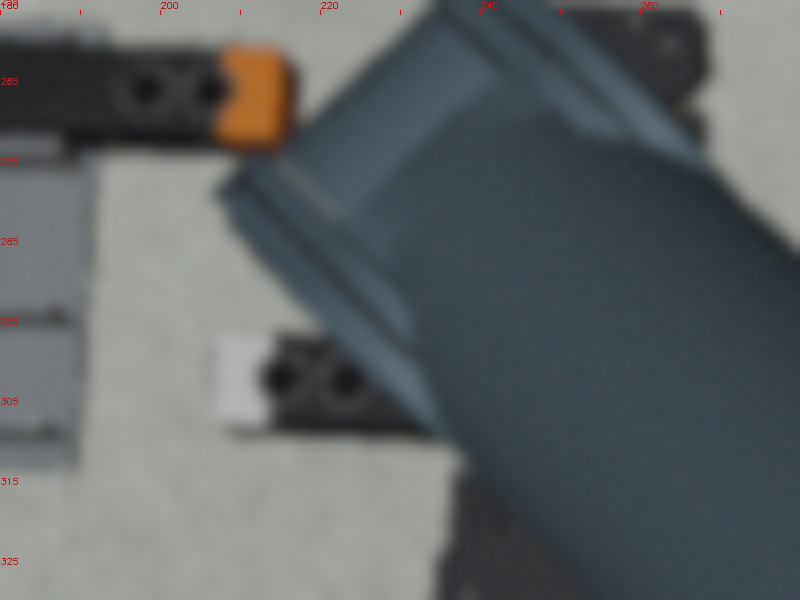

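```bash
python3 -m inch '[[0.07,0.02,-0.001,0,0],[0.07,0.045,-0.002,0,0],[0.07,0.07,-0.003,0,0],[0.07,0.095,-0.004,0,0],[0.07,0.111,-0.0042,0,-0.2],[0.07,0.111,-0.0042,0,-0.2],[0.07,0.111,-0.0042,0,-0.2],[0.07,0.111,-0.0042,0,-0.2]]';python3 go.py .4868 .2707 .010 88.4;python3 - <<'E'
from h import *
t=cam("top");print(ray(t,207.1,296.9,.044),ray(t,207.1,308.1,.044))
s=cam("side");print(proj(s,[[.4868,.2707,.044],[.4852,.2087,.044]]))
crop(s["color"],180,240,200,160,4,"s4.png")
E
```

```text
time_s: 9.35
eef_pos: [0.483, 0.2678, 0.1082]
tool_rot: [0.002, 0.717, 0.697, 0.0]
wrist_force: [0.6, 0.4, 0.1]
finger_gap: 0.0702
t 9.35 pos [0.483  0.2678 0.1082] yaw 88.39 tilt 0.19 gap 0.0702 F [0.6 0.4 0.1] J [-0.17  0.62 -0.55  1.87  0.45  0.78 -1.  ]
shift mm [ 3.2  3.5 98.2] turn -0.01
[0.49872773 0.29348766 0.044     ] [0.46985913 0.29220627 0.044     ]
[[259.69430934 357.64632006]
 [285.92909622 340.13278178]]
```

View pics/s4.png

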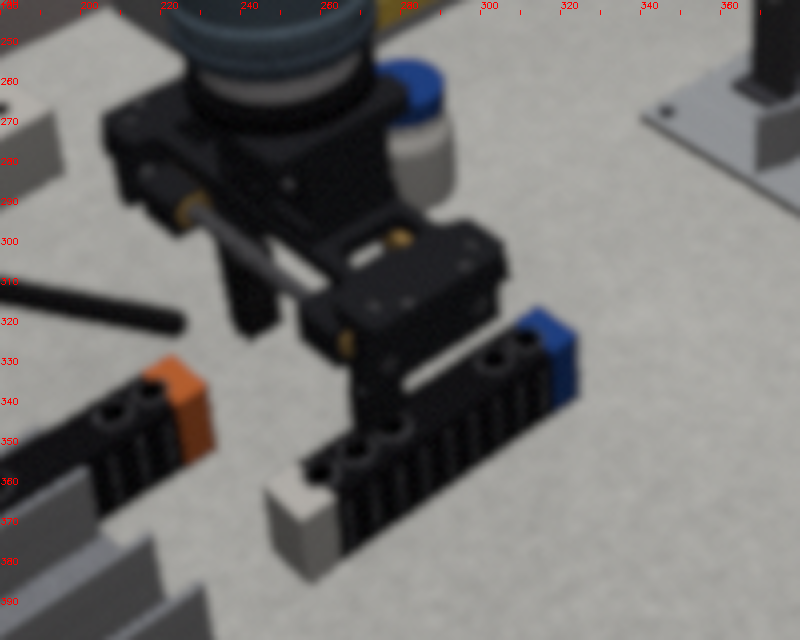

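```bash
python3 -m inch '[[0.07,0.003,0.003,0.015,0],[0.07,0.003,0.003,0.03,0],[0.07,0.003,0.003,0.05,0],[0.07,0.003,0.003,0.07,0],[0.07,0.003,0.003,0.085,0],[0.07,0.003,0.003,0.095,0],[0.07,0.003,0.003,0.098,0],[0.07,0.003,0.003,0.098,0]]'; python3 -m inch '[[0.05,0,0,0,0],[0.03,0,0,0,0],[0.02,0,0,0,0],[0.02,0,0,0,0],[0.02,0,0,0,0],[0.02,0,0,0,0],[0.02,0,0,0,0],[0.02,0,0,0,0]]' 50;python3 go.py .4860 .2707 .030 87.7
```

```text
time_s: 10.25
eef_pos: [0.4864, 0.2709, 0.0103]
tool_rot: [0.001, 0.717, 0.697, 0.0]
wrist_force: [0.7, 0.3, 0.1]
finger_gap: 0.0699
time_s: 11.05
eef_pos: [0.4866, 0.271, 0.0105]
tool_rot: [0.002, 0.717, 0.697, 0.001]
wrist_force: [1.3, -0.7, 3.0]
finger_gap: 0.0295
t 11.05 pos [0.4866 0.271  0.0105] yaw 88.39 tilt 0.2 gap 0.0295 F [ 1.3 -0.7  3. ] J [-0.25  0.77 -0.45  1.88  0.56  0.61 -1.09]
shift mm [ -0.4  -0.6 -19.5] turn 0.69
```

```bash
python3 -m inch '[[0.02,0,0,-0.005,0],[0.02,0,0,-0.01,0],[0.02,0,0,-0.015,0],[0.02,0,0,-0.015,0],[0.02,0,0,-0.015,0],[0.02,-0.01,0,-0.015,0.7],[0.02,-0.03,0,-0.015,0.7],[0.02,-0.05,0,-0.015,0.7]]' 50;python3 go.py .4903 .1087 .025 87.71;python3 - <<'E'
from h import *
s=cam("side")
crop(s["color"],220,220,200,160,4,"s5.png")
E
```

```text
time_s: 11.85
eef_pos: [0.4848, 0.2198, 0.0252]
tool_rot: [0.002, 0.721, 0.693, 0.0]
wrist_force: [-0.2, -0.3, -2.7]
finger_gap: 0.0296
t 11.85 pos [0.4848 0.2198 0.0252] yaw 87.68 tilt 0.19 gap 0.0296 F [-0.2 -0.3 -2.7] J [-0.15  0.72 -0.46  1.94  0.55  0.6  -1.03]
shift mm [-110.7   10.     0.5] turn -0.03
```

View pics/s5.png

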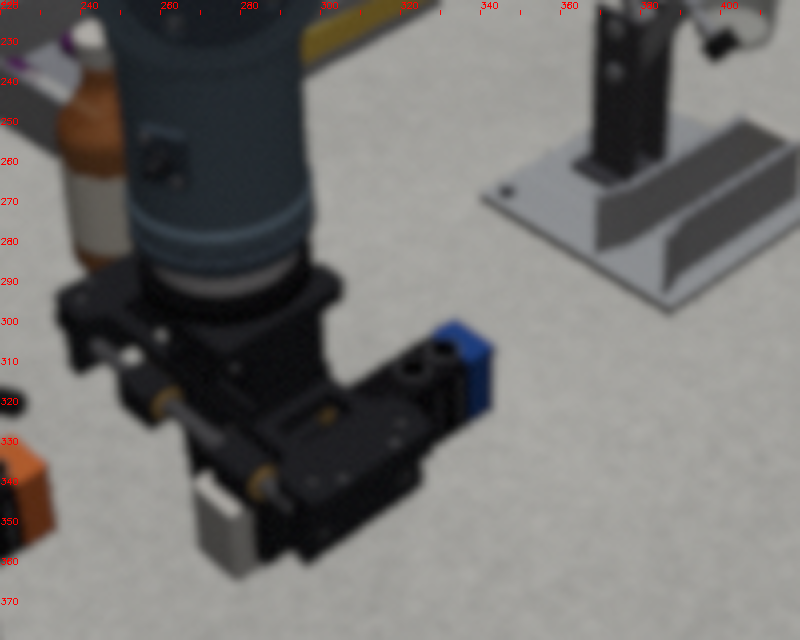

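```bash
python3 - <<'E'
from h import *
s=cam("side");u=np.array([-.040,-.9992,0]);n=np.array([.9992,-.04,0]);g=np.array([.4848,.2198,0])
for dx,dy,z in((.147,-.015,.0587),(.147,.015,.0587),(.147,-.015,.0147)):print(proj(s,[g+u*dx+n*dy+[0,0,z]]))
E
python3 -m inch '[[0.02,-0.014,0.0012,0,0],[0.02,-0.028,0.0025,0,0],[0.02,-0.042,0.0038,0,0],[0.02,-0.056,0.005,0,0],[0.02,-0.07,0.0063,0,0],[0.02,-0.084,0.0076,0,0],[0.02,-0.098,0.009,0,0],[0.02,-0.11,0.01,0,0]]';python3 go.py .4903 .1087 .025 87.71;python3 - <<'E'
from h import *
s=cam("side");t=cam("top")
crop(s["color"],300,170,140,150,4,"s6.png")
crop(t["color"],270,250,140,80,5,"t6.png")
E
```

```text
[[342.96581416 304.77642449]]
[[332.5052793  297.87187699]]
[[342.84299198 321.26690026]]
time_s: 12.75
eef_pos: [0.4901, 0.1044, 0.0254]
tool_rot: [0.003, 0.723, 0.691, -0.002]
wrist_force: [0.7, -0.8, -1.7]
finger_gap: 0.0296
t 12.75 pos [0.4901 0.1044 0.0254] yaw 87.4 tilt 0.35 gap 0.0296 F [ 0.7 -0.8 -1.7] J [ 0.06  0.69 -0.46  2.02  0.57  0.56 -0.85]
shift mm [ 4.3 -0.   0.4] turn -0.31
```

View pics/s6.png

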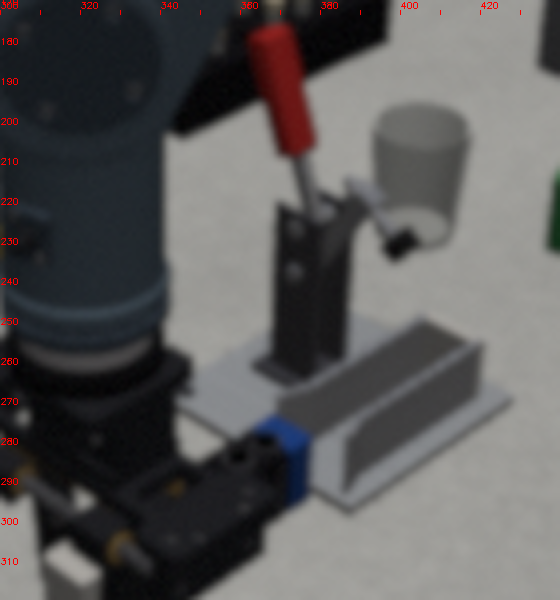

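View pics/t6.png

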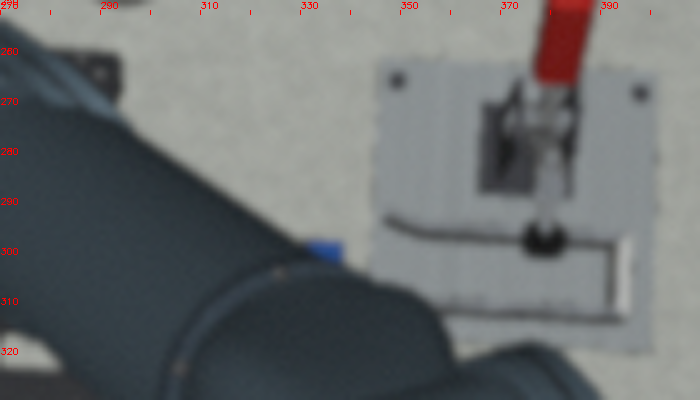

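```bash
python3 - <<'E'
from h import *
t=cam("top");p=ray(t,270+343.5/5-.5,250+241.5/5-.5,.058);print(p)
u=np.array([-.040,-.9992]);n=np.array([.9992,-.04]);d=p[:2]-[.4826,-.0831];print("lane",d@u,d@n)
E
```

```text
[ 0.49676959 -0.04368107  0.058     ]
lane -0.03995417730135304 0.012581492519279857
```

```bash
python3 -m inch '[[0.02,0,0.0005,0,-0.3],[0.02,-0.006,0.0005,0,-0.3],[0.02,-0.014,0.0005,0.001,-0.3],[0.02,-0.022,0.0005,0.002,-0.3],[0.02,-0.03,0.0005,0.003,-0.3],[0.02,-0.038,0.0005,0.003,-0.3],[0.02,-0.046,0.0005,0.003,-0.3],[0.02,-0.05,0.0005,0.003,-0.3]]';python3 go.py .4886 .0638 .0185 87.71;python3 - <<'E'
from h import *
s=cam("side");t=cam("top")
crop(s["color"],320,200,120,120,5,"s7.png")
crop(t["color"],310,260,100,65,7,"t7.png")
E
```

```text
time_s: 13.7
eef_pos: [0.4903, 0.056, 0.0234]
tool_rot: [0.003, 0.721, 0.693, 0.001]
wrist_force: [4.9, 1.9, -2.6]
finger_gap: 0.0295
t 13.7 pos [0.4903 0.056  0.0234] yaw 87.75 tilt 0.37 gap 0.0295 F [ 4.9  1.9 -2.6] J [ 0.16  0.68 -0.46  2.04  0.59  0.54 -0.76]
shift mm [ 7.7 -2.   4.9] turn 0.04
```

View pics/s7.png

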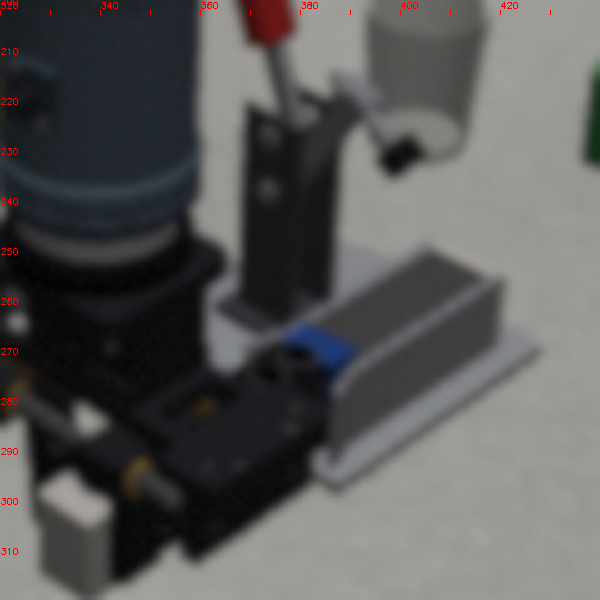

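View pics/t7.png

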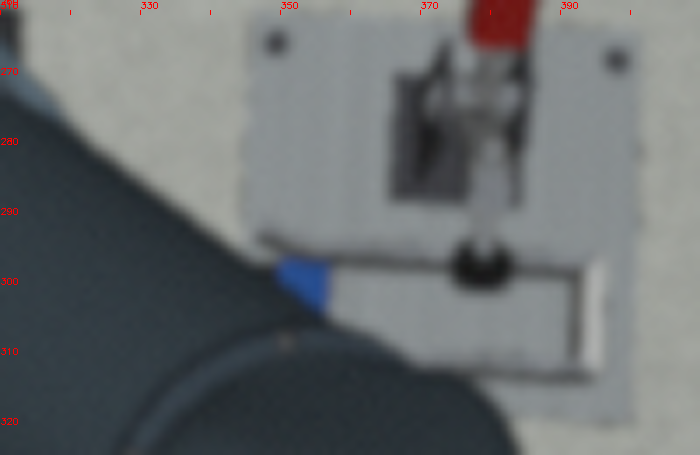

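```bash
python3 -m inch '[[0.02,0,0,0,0],[0.02,-0.004,0,0.001,0],[0.02,-0.009,0,0.002,0],[0.02,-0.014,0,0.003,0],[0.02,-0.019,0,0.003,0],[0.02,-0.024,0,0.003,0],[0.02,-0.028,0,0.003,0],[0.02,-0.028,0,0.003,0]]';python3 go.py .4868 .0638 .0185 87.71
```

```text
time_s: 14.6
eef_pos: [0.4896, 0.0258, 0.0204]
tool_rot: [0.004, 0.722, 0.692, 0.0]
wrist_force: [5.8, -0.7, -2.7]
finger_gap: 0.0295
t 14.6 pos [0.4896 0.0258 0.0204] yaw 87.64 tilt 0.45 gap 0.0295 F [ 5.8 -0.7 -2.7] J [ 0.21  0.69 -0.45  2.05  0.6   0.53 -0.72]
shift mm [37.9 -4.4  1.7] turn -0.07
```

```bash
python3 -m inch '[[0.02,0,0.0015,0,0],[0.02,-0.004,0.0015,0,0],[0.02,-0.009,0.0015,0.001,0],[0.02,-0.014,0.0015,0.001,0],[0.02,-0.02,0.0015,0.0015,0],[0.02,-0.026,0.0015,0.0015,0],[0.02,-0.03,0.0015,0.0015,0],[0.02,-0.03,0.0015,0.0015,0]]';python3 go.py .4845 -.0361 .0185 87.71; python3 - <<'E'
from h import *
s=telemetry.state();print(s["torque"].round(2))
s=cam("side");t=cam("top")
crop(s["color"],320,200,120,120,5,"s8.png")
crop(t["color"],310,260,100,65,7,"t8.png")
E
```

```text
time_s: 15.4
eef_pos: [0.4895, -0.0056, 0.019]
tool_rot: [0.004, 0.722, 0.692, -0.0]
wrist_force: [0.3, -0.5, -2.7]
finger_gap: 0.0296
t 15.4 pos [ 0.4895 -0.0056  0.019 ] yaw 87.55 tilt 0.46 gap 0.0296 F [ 0.3 -0.5 -2.7] J [ 0.28  0.69 -0.45  2.05  0.6   0.53 -0.66]
shift mm [-30.7  -3.7   0.6] turn -0.16
[ 0.04 -0.24  0.06]
```

View pics/s8.png

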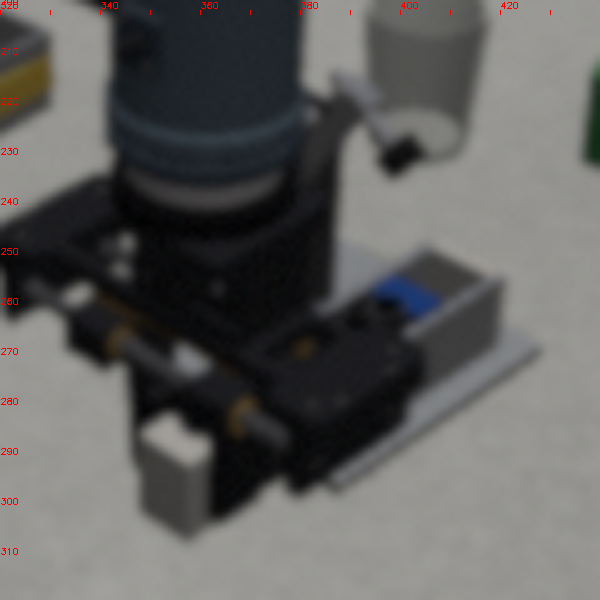

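View pics/t8.png

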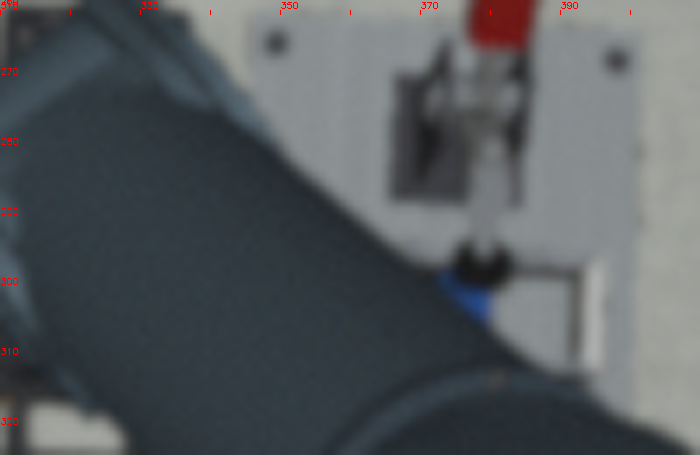

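```bash
python3 -m inch '[[0.02,-0.003,0,0.0005,0],[0.02,-0.008,0,0.001,0],[0.02,-0.013,0,0.001,0],[0.02,-0.018,0,0.001,0],[0.02,-0.022,0,0.001,0],[0.02,-0.025,0,0.001,0],[0.02,-0.028,0,0.001,0],[0.02,-0.028,0,0.001,0]]';python3 go.py .4845 -.0361 .0185 87.71
```

```text
time_s: 16.3
eef_pos: [0.4885, -0.0331, 0.0183]
tool_rot: [0.004, 0.722, 0.692, -0.0]
wrist_force: [0.2, 1.9, 3.6]
finger_gap: 0.0297
t 16.3 pos [ 0.4885 -0.0331  0.0183] yaw 87.57 tilt 0.46 gap 0.0297 F [0.2 1.9 3.6] J [ 0.33  0.69 -0.45  2.05  0.6   0.52 -0.6 ]
shift mm [-3.2 -3.8 -0.2] turn -0.14
```

On the floor now; push to feel the stop.

```bash
python3 -m inch '[[0.02,-0.001,0,0,0],[0.02,-0.002,0,0,0],[0.02,-0.003,0,0,0],[0.02,-0.004,0,0,0],[0.02,-0.005,0,0,0],[0.02,-0.006,0,0,0],[0.02,-0.007,0,0,0],[0.02,-0.007,0,0,0]]';python3 go.py .4845 -.0361 .0185 87.71
```

```text
time_s: 17.1
eef_pos: [0.4883, -0.0386, 0.0184]
tool_rot: [0.003, 0.722, 0.692, 0.001]
wrist_force: [-0.5, 7.0, 3.3]
finger_gap: 0.0294
t 17.1 pos [ 0.4883 -0.0386  0.0184] yaw 87.63 tilt 0.41 gap 0.0294 F [-0.5  7.   3.3] J [ 0.35  0.69 -0.46  2.05  0.6   0.52 -0.59]
shift mm [ 2.4 -3.9 -0.2] turn -0.08
```

```bash
python3 -m inch '[[0.02,-0.001,0,0,0],[0.02,-0.002,0,0,0],[0.02,-0.003,0,0,0],[0.02,-0.004,0,0,0],[0.02,-0.005,0,0,0],[0.02,-0.005,0,0,0],[0.02,-0.005,0,0,0],[0.02,-0.005,0,0,0]]';python3 go.py .4845 -.0361 .0185 87.71; python3 - <<'E'
from h import *
s=cam("side");t=cam("top")
crop(s["color"],320,200,120,120,5,"s9.png")
crop(t["color"],310,260,100,65,7,"t9.png")
E
```

```text
time_s: 17.9
eef_pos: [0.4883, -0.0387, 0.0184]
tool_rot: [0.002, 0.72, 0.693, 0.003]
wrist_force: [-0.6, 16.1, 2.1]
finger_gap: 0.0296
t 17.9 pos [ 0.4883 -0.0387  0.0184] yaw 87.81 tilt 0.44 gap 0.0296 F [-0.6 16.1  2.1] J [ 0.36  0.69 -0.46  2.05  0.6   0.52 -0.58]
shift mm [ 2.5 -3.9 -0.1] turn 0.1
```

View pics/s9.png

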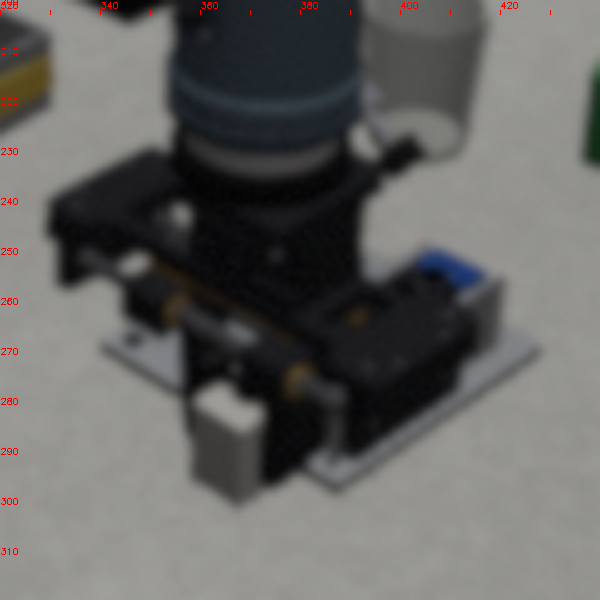

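View pics/t9.png

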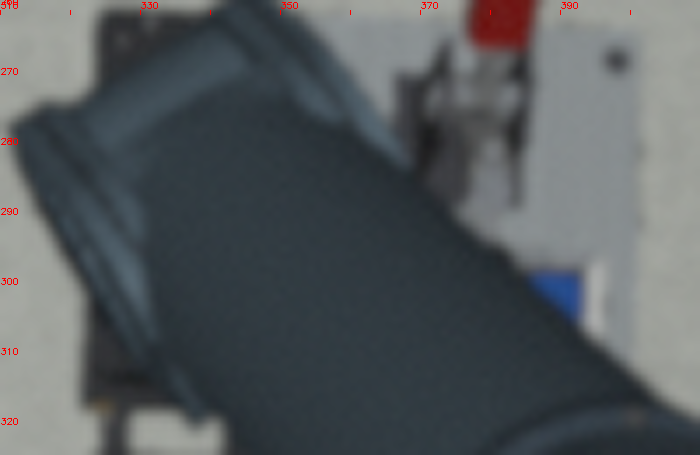

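```bash
python3 -m inch '[[0.02,0,0,0,0],[0.02,0,0,0,0],[0.035,0,0,0,0],[0.05,0,0,0,0],[0.06,0,0,0,0],[0.06,0,0,0,0],[0.06,0,0,-0.01,0],[0.06,0,0,-0.03,0]]';python3 -m inch '[[0.06,0,0,-0.04,0],[0.06,0.03,0,-0.08,0],[0.06,0.07,0,-0.12,0],[0.06,0.11,0,-0.16,0],[0.06,0.15,0,-0.2,0],[0.06,0.18,0,-0.22,0],[0.06,0.18,0,-0.22,0],[0.06,0.18,0,-0.22,0]]';python3 go.py .4845 -.0361 .0185 87.71; python3 - <<'E'
from h import *
s=cam("side");t=cam("top")
crop(s["color"],330,170,110,130,5,"s10.png");crop(t["color"],315,240,100,85,7,"t10.png")
E
```

```text
time_s: 18.8
eef_pos: [0.4871, -0.0388, 0.0483]
tool_rot: [0.001, 0.72, 0.694, 0.002]
wrist_force: [0.6, -0.7, -0.1]
finger_gap: 0.0598
time_s: 19.6
eef_pos: [0.4929, 0.1417, 0.2699]
tool_rot: [0.001, 0.719, 0.695, 0.003]
wrist_force: [0.2, 0.1, -0.3]
finger_gap: 0.0597
t 19.6 pos [0.4929 0.1417 0.2699] yaw 87.98 tilt 0.41 gap 0.0597 F [ 0.2  0.1 -0.3] J [ 0.24  0.35 -0.75  1.84  0.28  1.05 -0.65]
shift mm [-178.7   -3.8  250.9] turn 0.27
```

View pics/s10.png

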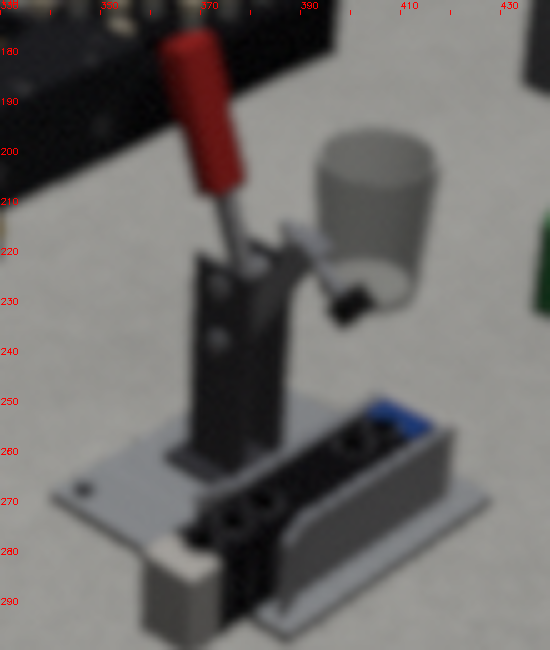

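View pics/t10.png

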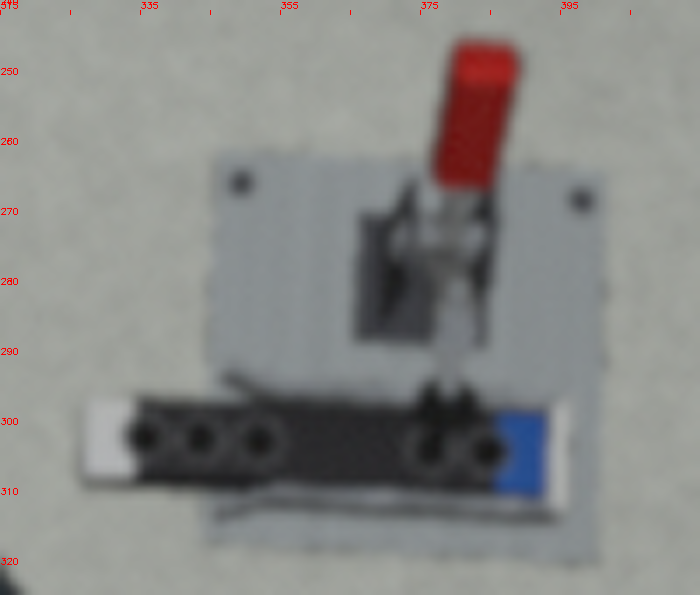

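```bash
python3 - <<'E'
from h import *
t=cam("top");s=cam("side");P=np.array([.5483,-.1408,.115]);n=np.array([.9992,-.04,0])
for r in(.04,.115):
  q=P+n*r*np.cos(1.2)+[0,0,r*np.sin(1.2)];print(proj(t,[q]),proj(s,[q]))
for u,v in((294,238),):print(ray(t,u,v,.075))
print(ray(t,450,255,.04))
E
python3 go.py .50 -.14 .27 87.7
```

```text
[[379.8172642  265.99403622]] [[374.71695229 208.86398224]]
[[383.16880077 249.10209685]] [[366.87138566 177.46416125]]
[0.64874311 0.07075678 0.075     ]
[ 0.61379231 -0.33774139  0.04      ]
t 19.8 pos [0.4923 0.1385 0.2674] yaw 87.69 tilt 0.14 gap 0.06 F [-0.4 -0.4 -0.3] J [ 0.25  0.36 -0.75  1.84  0.28  1.05 -0.65]
shift mm [-278.    18.9   -2.8] turn -0.01
```

```bash
python3 -m inch '[[0,-0.035,0.002,-0.004,0],[0,-0.07,0.004,-0.004,0],[0,-0.105,0.006,-0.004,0],[0,-0.14,0.008,-0.004,0],[0,-0.175,0.01,-0.004,0],[0,-0.21,0.013,-0.004,0],[0,-0.245,0.016,-0.004,0],[0,-0.281,0.018,-0.004,0]]' 40;python3 -m inch '[[0,0,0,0,0],[0,0,0,0,0],[0,0,0.01,0.02,0],[0,0,0.015,0.04,0],[0,0,0.02,0.06,0],[0,0,0.025,0.075,0],[0,0,0.025,0.075,0],[0,0,0.025,0.075,0]]';python3 go.py .53 -.142 .193 87.7; python3 - <<'E'
from h import *
s=cam("side");t=cam("top")
crop(s["color"],320,150,120,120,5,"s11.png");crop(t["color"],315,230,100,85,7,"t11.png")
E
```

```text
time_s: 20.6
eef_pos: [0.4978, -0.1456, 0.2702]
tool_rot: [-0.0, 0.722, 0.692, 0.001]
wrist_force: [-0.1, 0.4, 0.1]
finger_gap: 0.0008
time_s: 21.4
eef_pos: [0.5228, -0.1459, 0.1954]
tool_rot: [-0.001, 0.722, 0.692, 0.001]
wrist_force: [0.4, -0.4, -0.3]
finger_gap: 0.0002
t 21.4 pos [ 0.5228 -0.1459  0.1954] yaw 87.64 tilt 0.09 gap 0.0002 F [ 0.4 -0.4 -0.3] J [ 0.65  0.48 -0.6   1.84  0.33  0.93 -0.13]
shift mm [4.2 7.  2.4] turn -0.06
```

View pics/s11.png

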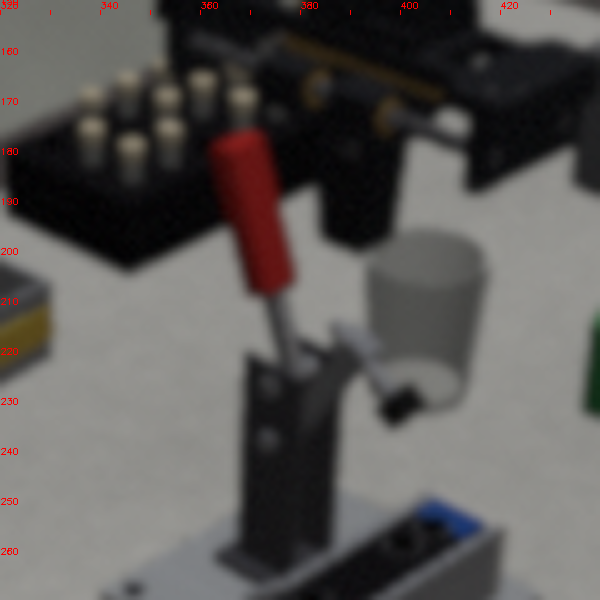

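View pics/t11.png

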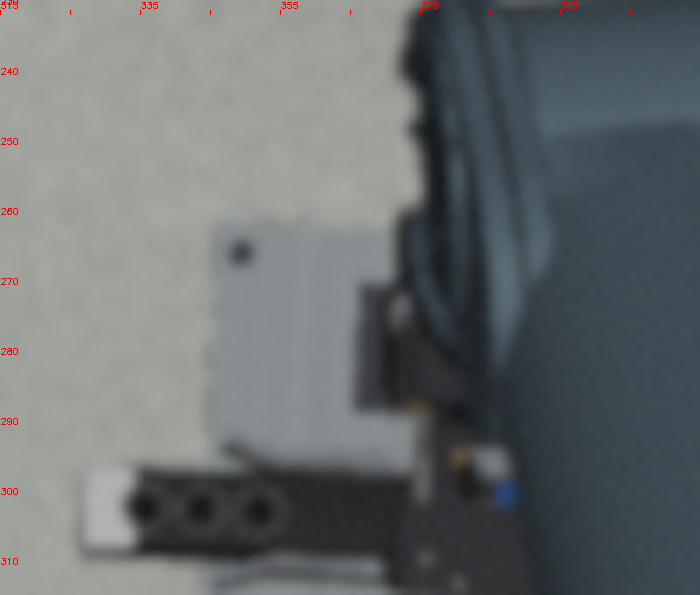

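```bash
python3 -m inch '[[0,0.003,0.01,0.002,0],[0,0.003,0.02,0.0024,0],[0,0.003,0.0287,0.0024,0],[0,0.003,0.036,0.005,0],[0,0.003,0.0436,0.0082,0],[0,0.003,0.0505,0.0122,0],[0,0.003,0.0573,0.0167,0],[0,0.003,0.0573,0.0167,0]]';python3 go.py .6105 -.1445 .116 87.7; python3 - <<'E'
from h import *
s=cam("side")
crop(s["color"],320,150,120,120,5,"s12.png")
E
```

```text
time_s: 22.3
eef_pos: [0.581, -0.1456, 0.1786]
tool_rot: [-0.0, 0.722, 0.692, 0.001]
wrist_force: [-0.2, 0.0, 0.8]
finger_gap: 0.0004
t 22.3 pos [ 0.581  -0.1456  0.1786] yaw 87.61 tilt 0.1 gap 0.0004 F [-0.2  0.   0.8] J [ 0.58  0.59 -0.57  1.71  0.37  0.96 -0.17]
shift mm [ 2.2 29.4 62.6] turn -0.09
```

View pics/s12.png

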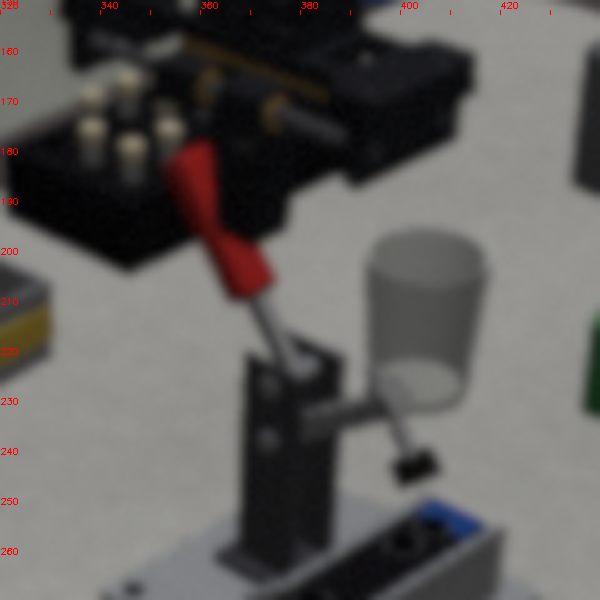

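```bash
python3 -m inch '[[0,0.001,0.0055,0.0053,0],[0,0.001,0.0107,0.011,0],[0,0.001,0.0155,0.0175,0],[0,0.001,0.02,0.0242,0],[0,0.001,0.0235,0.0315,0],[0,0.001,0.0264,0.0389,0],[0,0.001,0.0285,0.0465,0],[0,0.001,0.0293,0.053,0]]';python3 go.py .6105 -.1445 .116 87.7; python3 - <<'E'
from h import *
s=cam("side")
crop(s["color"],320,150,120,120,5,"s13.png")
E
```

```text
time_s: 23.15
eef_pos: [0.6104, -0.1457, 0.1258]
tool_rot: [-0.0, 0.722, 0.692, 0.001]
wrist_force: [-10.5, 0.1, 42.8]
finger_gap: 0.0002
t 23.15 pos [ 0.6104 -0.1457  0.1258] yaw 87.61 tilt 0.1 gap 0.0002 F [-10.5   0.1  42.8] J [ 0.53  0.69 -0.53  1.66  0.42  0.9  -0.2 ]
shift mm [1.2 0.  9.8] turn -0.09
```

View pics/s13.png

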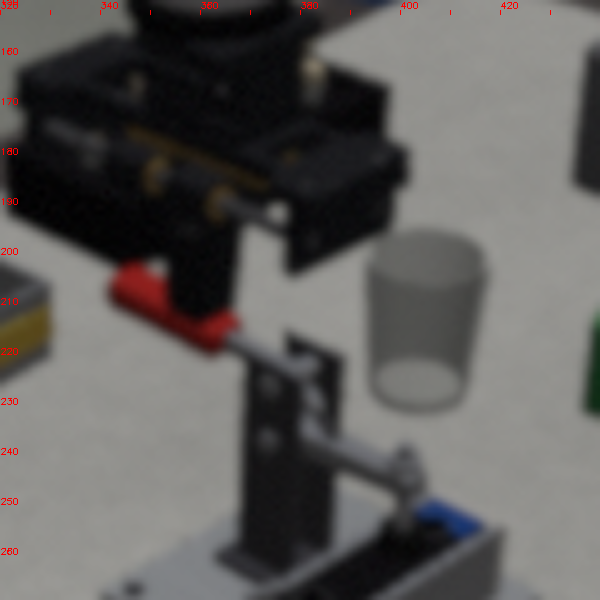

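```bash
python3 -m inch '[[0,0,0,-0.005,0],[0,0,0,-0.02,0],[0,0,0,-0.05,0],[0,0,0,-0.09,0],[0,0,0,-0.13,0],[0,0.03,0,-0.15,0],[0,0.06,0,-0.15,0],[0,0.09,0,-0.15,0]]';python3 -m inch '[[0,0.04,0,0,0],[0,0.08,0,0,0],[0,0.12,0,0,0],[0,0.12,0,0,0],[0,0.12,0,0,0],[0,0.12,0,0,0],[0,0.12,0,0,0],[0,0.12,0,0,0]]';python3 go.py .6105 -.1445 .116 87.7; python3 - <<'E'
from h import *
s=cam("side");t=cam("top")
P=np.array([.5483,-.142,.115]);n=np.array([.9992,-.04,0])
for e in(.03,.15):
  q=[P+n*r*np.cos(e)+[0,0,r*np.sin(e)] for r in(.04,.115)];print(e,proj(t,q).round(1).tolist(),proj(s,q).round(1).tolist())
crop(s["color"],320,150,120,140,4,"s14.png");crop(t["color"],315,230,100,85,7,"t14.png");cv2.imwrite("pics/t14f.png",t["color"][:,:,::-1])
E
```

```text
time_s: 24.0
eef_pos: [0.6138, -0.055, 0.2778]
tool_rot: [0.0, 0.722, 0.692, 0.001]
wrist_force: [0.7, -0.2, -0.9]
finger_gap: 0.0004
time_s: 24.8
eef_pos: [0.6189, 0.0633, 0.2777]
tool_rot: [0.0, 0.723, 0.691, 0.0]
wrist_force: [0.0, -0.0, -0.1]
finger_gap: 0.0006
t 24.8 pos [0.6189 0.0633 0.2777] yaw 87.44 tilt 0.06 gap 0.0006 F [ 0.  -0.  -0.1] J [ 0.26  0.53 -0.63  1.55  0.33  1.17 -0.48]
shift mm [-208.     0.7  161.7] turn -0.26
0.03 [[379.1, 258.5], [379.9, 229.1]] [[366.3, 218.3], [343.7, 206.5]]
0.15 [[379.3, 258.3], [380.5, 228.3]] [[366.5, 216.6], [344.1, 201.7]]
```

View pics/s14.png

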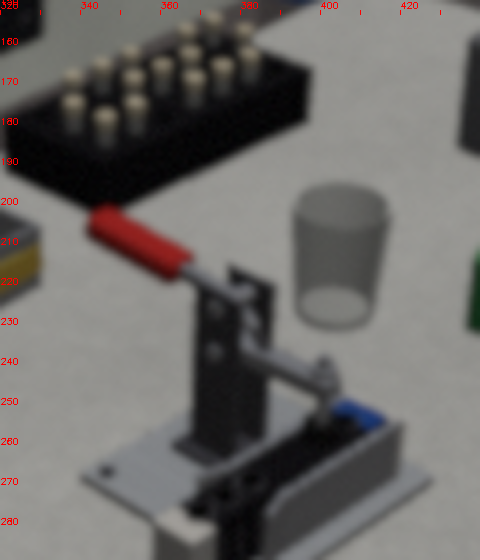

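View pics/t14.png

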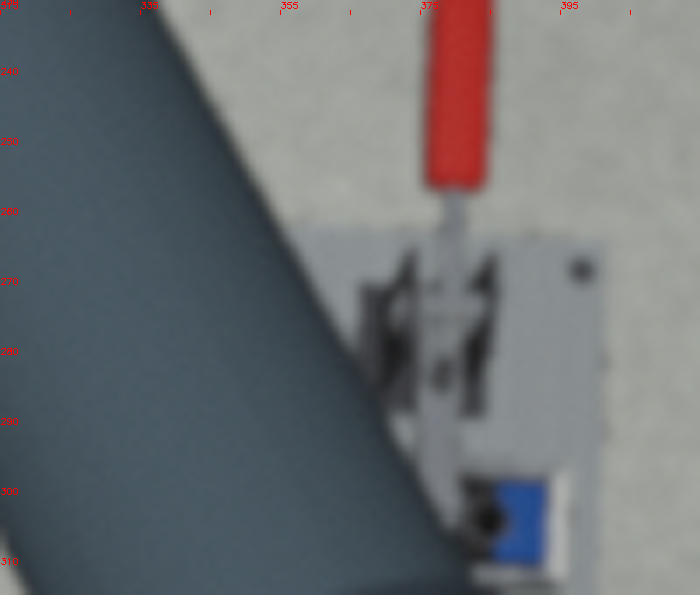

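View pics/t14f.png

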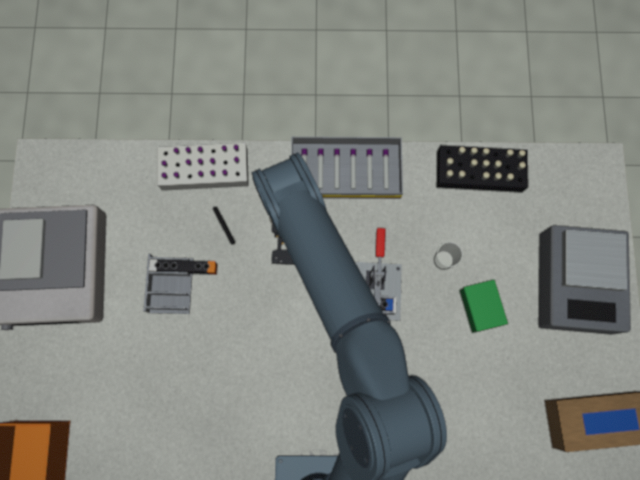

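```bash
python3 - <<'E'
from bench import order,telemetry
s=telemetry.state();print(s["wrist_force"],abs(s["joint_velocities"]).max());print(order.sign_off())
E
```

```text
[-0.06291511  0.52542008  0.12412548] 0.005568880335732208
the job is handed in; nothing more can be done
None
```

The blue-nosed carrier is home in the clamp station with the clamp shut, and I handed the job in at about 25 s of the 67 s allowed. The sign-off gives no verdict.

**What I did:**
- I pulled the carrier from the rack by its nose and stood it upright and released on the bench.
- I took it again by its tail and slid it nose first into the lane. The lane wall pushed back with about 6 N until I shifted the carrier over 1.5 mm. It then stopped solidly against the end stop, with the force rising from 7 to 16 N and no further travel.
- I released it and swung the red handle down with the closed fingers to its end of travel, about 43 N at the fingertips. Then I backed the arm well clear.

**Last checks:**
- In the pictures the blue nose sits on the white stop, and the pad is down on the carrier's top.
- The handle stayed almost level after I let go, at an elevation of about 0.03 rad, so past its dead point.
- The orange carrier, the green box and the beaker look undisturbed. In the last top picture the arm hid the bottle and jar, but it stayed well away from both.
- Wrist force was about 0.5 N (noise level), and the arm was at rest.

**Not settled:**
- The pad force could not be measured directly.
- My station fit disagreed by about 2 to 4 mm sideways with where the carrier actually ran in the lane, and by about 2 pixels in the side view of the handle.

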